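Sift the hazelnuts from the walnuts

ROBOT

A 6-joint arm with a two-finger parallel gripper is mounted at the origin on a cart in front of the work surface, level with it; the furniture and walls round the work are solid. World frame = base frame: x ahead of the robot, y to its left, z up, the work surface at z = 0. Lengths are in m, angles in rad, forces in N, time in s.
With the tool pointing down it reaches from about 0.425 to 0.95 m from the base axis. Payload 3.5 kg.
Tool frame: the origin (TCP) lies at the very end of the fingers, on their centre line; the grasp point (between the pads) lies ctrl.grip_point_offset behind it (ctrl.grip_point_offset is the distance from the TCP to the grasp point, in m); z points along the fingers, y is the direction in which the jaws open and shut (so a half turn about z gives the same grasp; the last joint's range is limited). The gripper opens to 85 mm and grips with 20 to 120 N. Pads are 22 mm wide; open, the fingers measure 114 mm over their backs; the gripper's body (76 mm by 85 mm) begins 54 mm behind the grasp point. The pads swing forward as they close: fully open they stand 13 mm farther back than shut.
Start: joints at [-1.287, 0.286, 1.577, -0, 1.279, -0.15], TCP at [0.284, -0.612, 0.231] pointing down, gripper open.
Joint ranges: [-2.77, 2.77], [-0.9, 2.22], [0.21, 2.48], [-1.53, 4.67], [0.24, 2.81], [-2.84, 2.84]. Speed limits (rad/s): [2.79, 2.79, 3.14, 3.14, 3.14, 3.14].

INTERFACE

Orientations are given as a unit quaternion [x, y, z, w].
In Python, from plant import telemetry, imaging, ticket, finder, ctrl gives the robot as it stands. The module is installed in compiled form; this text tells all that it offers.
- The arm moves only by the shell command python3 -m crank 'ROWS' [FORCE]. ROWS is JSON, a list of rows, each a list of 7 numbers: the shift along the tool's x, y, z scaled (see below), then the turn, a rotation vector about the tool's x, y, z scaled (see below), then the opening, from 0 (shut) to 1 (fully open). A call has 1 to 12 rows; each row is the pose to reach, as a shift and turn from the pose commanded when the call began, along the tool's axes at that moment; what a row does not reach only later rows make up. The controller multiplies each number of a shift by 0.15 m and each number of a turn by 90 degrees. A row lasts 1/10 s, in which the tool goes at most 50 mm and 8.59 degrees, less where a joint would pass 70% of its speed; a pose out of reach is approached as far as the arm can. A call with a number of a shift or a turn outside -1 to 1 is refused whole. A call with a gripper value outside its range is refused whole. The fingers move at their own pace and stop on an object; FORCE is the grip in N (left out, the last holds). Time passes only in rows, so rows that repeat a pose let the fingers close. It gives the time, the measured TCP pose, the force and the opening at its end, in the units of the state.
- telemetry.get_state(): the state, without advancing time (a new reading comes with each control period).
- imaging.read_camera(name): name is "scene" or "top"; returns a dict with "pixels" (480x640x3 uint8, red, green, blue), "vfov" (degrees; the focal length in pixels is half the picture's height over the tangent of half this angle, whatever the lens; pixels are square), "cx", "cy" (the principal point, pixels), "distortion" ([k1, k2, p1, p2, k3] as OpenCV has them; the pictures are not rectified), "rvec" (rotation vector, rad) and "tvec" (3), from world to camera coordinates, as OpenCV has them. Camera axes: x right, y down, z forward; pixel columns grow to the right and rows downward; lengths in m; the calibration is good to about 2 mm. A picture is of the moment at which its call begins. There is no depth.
- ticket.sign_off(): hands the job in, once; it reports no verdict.
Trained networks look in a picture, given as the dict that the camera call returned (one of the last four; its "shot" number tells which), for a name from the list of things; names that differ only in an ending like _2 or _b are one class to them, and where a whole thing is asked for, a point or a joint stands for the part that bears it (a point fixed in the world has none). Each returns a list of dicts, best first, with "confidence" (0 to 1); they miss things now and then, are a little off and sometimes report something else, mostly with a low value. They report only what shows in the picture. A call takes as long as a camera call. They do not tell look-alikes from the thing itself.
- finder.masks_of(label, picture): "pixels" (480x640 bool, what is visible of it) and "extent" ([left, top, right, bottom] in pixels, round what is visible of it).
- finder.pinpoint(label, picture): "location" ([row, column] in pixels: a listed point, or the origin of a listed thing).
The state is a dict: "time": time; "qpos": joint angles; "dq": joint speeds; "joint_efforts": joint torques, N m; "eef_pos": TCP position; "tcp_rot": TCP orientation; "contact_force": force on the tool from outside, world axes, zero at the start; "wrist_torque": the same for the moment, N m; "opening": opening from 0.0 (shut) to 1.0 (fully open).
Only numpy, scipy, OpenCV 4.12 (cv2) and the standard library are available. Lean on these libraries where they do the work, as an engineer would, in place of code of your own. Each camera call takes 0.05 s, during which the arm holds its last target.

TASK

Pick up the slatted sieve by its wooden grip and, holding it level over the wide pale green bowl, shake it side to side until all the hazelnuts have dropped through into that bowl and only the walnuts are left in the sieve. Then tip the sieve forward to roll the walnuts over its open front into the white bowl with the red stripe, and set the empty sieve upright on the worktop and let go. Do not tip the sieve while hazelnuts are in it, and leave the bowls and everything else where they stand.

Things in the scene. Friction and masses are not known exactly. Their poses are not given: they have to be found in the camera images.
- sieve_grip (a point): centre of the wooden grip bar of a metal hand sieve (0.24 to 0.39 kg, 160 mm long in its x, 120 wide in its y), on an arch over its middle; a 40 N grip holds it. The bar lies along y: 78 mm long, 16 thick (x), 22 tall (z), carried by a steel rod at each end. It is 135 mm above the sieve's underside. Axes: x to the sieve's back wall, y along the bar, z up
- sieve_floor (a point): centre of the sieve's floor, 113 mm below the grip. The floor is two flat slats 23.5 mm wide along x (centred on y = +-22 mm) and three open slots 21 mm wide along the whole length (centred on y = 0 and +-44 mm). Side walls at y = +-57 mm and a back wall at x = +75 mm rise 30 mm over it; the front (-x) has no wall but a ramp. Axes as the grip's
- sieve_mouth (a point): middle of the sieve's open front edge, 85 mm ahead (-x) of the grip and 103 mm below it. From 45 to 85 mm ahead of the grip the slats run up a 15 degree ramp, so that a level sieve keeps its nuts; walnuts roll out over this edge once the front is tipped down by about 40 to 48 degrees. Axes as the grip's
- hazelnut_0_c (a point): centre of a hazelnut: round, smooth, dark brown, 15 mm across, 10 g, a little rough so that it does not roll by itself. At the start it lies on a slat of the sieve; it rolls off the slat and drops through a slot when the sieve is shaken briskly along its y (strokes of about 50 mm in 0.15 to 0.25 s each), but stays put when the sieve is carried level and smoothly (below about 2 m/s2)
- hazelnut_1_c (a point): centre of a hazelnut: round, smooth, dark brown, 15 mm across, 10 g, a little rough so that it does not roll by itself. At the start it lies on a slat of the sieve; it rolls off the slat and drops through a slot when the sieve is shaken briskly along its y (strokes of about 50 mm in 0.15 to 0.25 s each), but stays put when the sieve is carried level and smoothly (below about 2 m/s2)
- hazelnut_2_c (a point): centre of a hazelnut: round, smooth, dark brown, 15 mm across, 10 g, a little rough so that it does not roll by itself. At the start it lies on a slat of the sieve; it rolls off the slat and drops through a slot when the sieve is shaken briskly along its y (strokes of about 50 mm in 0.15 to 0.25 s each), but stays put when the sieve is carried level and smoothly (below about 2 m/s2)
- hazelnut_3_c (a point): centre of a hazelnut: round, smooth, dark brown, 15 mm across, 10 g, a little rough so that it does not roll by itself. At the start it lies on a slat of the sieve; it rolls off the slat and drops through a slot when the sieve is shaken briskly along its y (strokes of about 50 mm in 0.15 to 0.25 s each), but stays put when the sieve is carried level and smoothly (below about 2 m/s2)
- hazelnut_4_c (a point): centre of a hazelnut: round, smooth, dark brown, 15 mm across, 10 g, a little rough so that it does not roll by itself. At the start it lies on a slat of the sieve; it rolls off the slat and drops through a slot when the sieve is shaken briskly along its y (strokes of about 50 mm in 0.15 to 0.25 s each), but stays put when the sieve is carried level and smoothly (below about 2 m/s2)
- walnut_0_c (a point): centre of a walnut: round, wrinkled, light brown, 36 mm across, 16 g; at the start it lies over a slot in the sieve and is too big to pass.
- walnut_1_c (a point): centre of a walnut: round, wrinkled, light brown, 36 mm across, 16 g; at the start it lies over a slot in the sieve and is too big to pass.
- walnut_2_c (a point): centre of a walnut: round, wrinkled, light brown, 36 mm across, 16 g; at the start it lies over a slot in the sieve and is too big to pass.
- green_bowl: wide, shallow pale green bowl for the hazelnuts: 224 mm across the rim, 62 mm high, loose, 0.6 kg; origin at the centre of its underside, z up
- white_bowl: white bowl with a red brush stripe, for the walnuts: 162 mm across the rim, 78 mm high, loose, 0.34 kg; origin at the centre of its underside, z up
- salt: glass salt shaker, bystander, 44 mm across, 90 mm high; origin at the centre of its underside
- lemon: lemon, bystander, 78 x 55 x 56 mm; origin at its underside
- onion: onion, bystander, 75 mm across, 77 mm high; origin at its underside
Mind the look-alikes: they are no part of the job. Leave any pink look-alike of the part that bears sieve_grip alone.

How it is judged:
By the outcome, as a careful person would: the job done as asked, in the order asked, and still so for the second after the job is handed in, with the robot touching nothing.
It also fails if it takes over 67 s, if anything falls off the work surface, if the arm or the gripper's body presses on something with over 40 N, if the wrist force passes 120 N, or if a joint passes its speed limit or range.

## Working session

There is one attempt and no reset: what is moved stays moved. The work goes in short steps, Python scripts to look and compute and a shell command to move; the robot and the scene stay as the last step left them, time stands still between calls to the robot, and variables do not carry over. Pictures are saved under pics/ and viewed, and the job is handed in when it is done.

```bash
mkdir -p pics; ls; python3 - <<'E'
from plant import telemetry, imaging, finder, ctrl
import cv2
print(telemetry.get_state()); print(ctrl.grip_point_offset)
for n in ("scene","top"):
    p=imaging.read_camera(n); cv2.imwrite(f"pics/{n}0.png",p["pixels"][:,:,::-1])
    print(n,{k:v for k,v in p.items() if k!="pixels"})
    for l in ["sieve_grip","sieve_floor","sieve_mouth","green_bowl","white_bowl","salt","lemon","onion","hazelnut_0_c","walnut_0_c"]:
        print(l,[(d["location"],round(d["confidence"],2)) for d in finder.pinpoint(l,p)])
E
```

```text
pics
{'time': 0.0, 'qpos': array([-1.28697451e+00,  2.87158974e-01,  1.57822567e+00,  2.50098348e-05,
        1.27858928e+00, -1.50036886e-01]), 'dq': array([ 0.00162149, -0.00103206,  0.00073644,  0.00057274, -0.00191429,
        0.0015309 ]), 'joint_efforts': array([-1.23499649e-04, -4.05989277e+01, -2.92621619e+01, -2.17587944e-04,
        5.89589225e-03, -1.06478719e-06]), 'eef_pos': array([ 0.28357199, -0.61180237,  0.22992529]), 'tcp_rot': array([ 9.76563040e-01,  2.15228277e-01, -6.76414744e-05, -1.18877407e-03]), 'contact_force': array([-0.2516371 ,  0.76191635, -0.42315496]), 'wrist_torque': array([-0.00204423,  0.00966613,  0.02692837]), 'opening': 0.9984350291019393}
0.0187
scene {'vfov': 50.83985566525218, 'cx': 320.40399683158427, 'cy': 237.19022142656354, 'distortion': array([-0.02935699,  0.        ,  0.        ,  0.        ,  0.        ]), 'rvec': array([ 1.8598731 , -0.90412574,  0.53044973]), 'tvec': array([-0.43407312,  0.2578849 ,  0.86547088]), 'shot': 1}
sieve_grip [([266.5, 499.0], 0.72), ([242.5, 396.7], 0.71)]
sieve_floor [([291.2, 396.5], 0.65), ([317.0, 491
[... 419 characters left out ...]
28.3881661388971, 'cy': 237.0932549111524, 'distortion': array([-0.12870975,  0.        ,  0.        ,  0.        ,  0.        ]), 'rvec': array([ 2.09265502, -2.132756  ,  0.18738686]), 'tvec': array([-0.08415018,  0.57686736,  1.41347526]), 'shot': 2}
sieve_grip [([220.8, 489.0], 0.66), ([231.7, 411.2], 0.64)]
sieve_floor [([228.7, 476.3], 0.68), ([239.2, 405.5], 0.65)]
sieve_mouth [([236.0, 508.5], 0.96), ([266.2, 398.8], 0.8)]
green_bowl []
white_bowl [([259.9, 208.7], 0.61)]
salt [([299.3, 360.5], 0.72)]
lemon [([201.1, 351.5], 0.89), ([229.2, 409.4], 0.58), ([216.8, 417.4], 0.35), ([242.4, 407.1], 0.22)]
onion [([204.6, 249.6], 0.59)]
hazelnut_0_c []
walnut_0_c [([241.6, 408.0], 0.68)]
```

View pics/scene0.png

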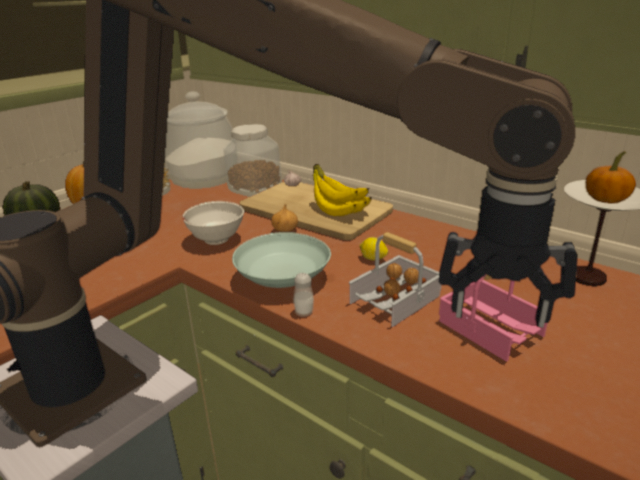

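View pics/top0.png

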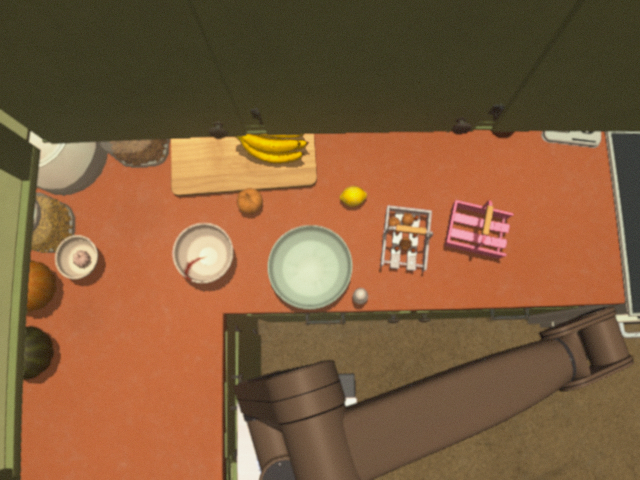

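```bash
python3 - <<'E'
import cv2
a=cv2.imread("pics/scene0.png")[210:360,350:560]; cv2.imwrite("pics/c1.png",cv2.resize(a,None,fx=3.8,fy=3.8,interpolation=cv2.INTER_CUBIC))
a=cv2.imread("pics/top0.png")[170:310,340:540]; cv2.imwrite("pics/c2.png",cv2.resize(a,None,fx=4,fy=4,interpolation=cv2.INTER_CUBIC))
E
```

```text
(no output)
```

View pics/c1.png

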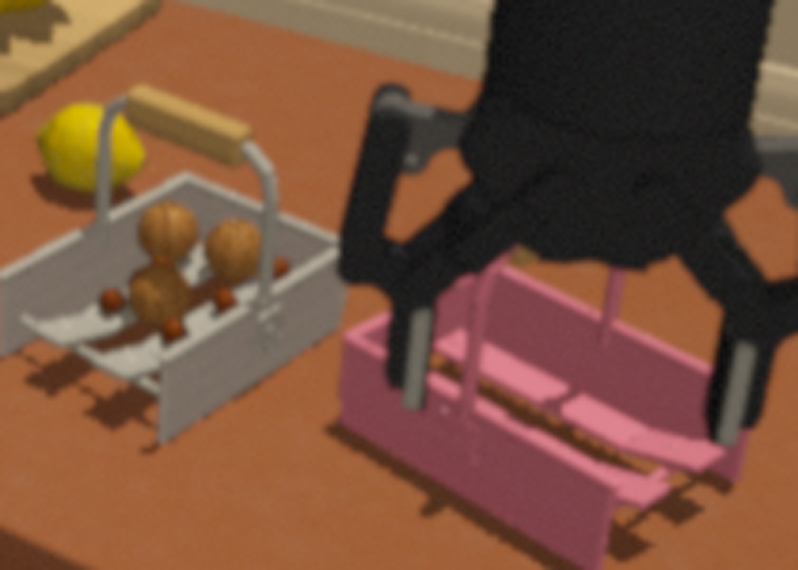

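View pics/c2.png

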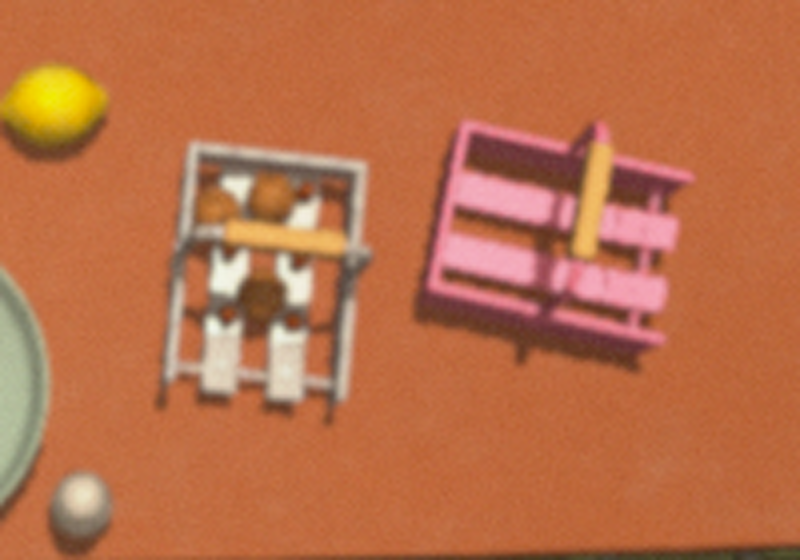

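Candidates for the sieve grip are the wooden bar on the grey metal sieve holding the nuts (top image col 411, row 230; scene col 398, row 242) and the bar on the empty pink look-alike (top col 488, row 220; scene near col 499, row 267). The close crops show the grey one is the right sieve. Its mouth faces the robot. Next I'll measure it.

```bash
cat > h.py <<'E'
import numpy as np, cv2
from scipy.spatial.transform import Rotation as R
def cam(p):
    f=240/np.tan(np.radians(p["vfov"])/2)
    K=np.array([[f,0,p["cx"]],[0,f,p["cy"]],[0,0,1]])
    return K,np.array(p["distortion"]),np.array(p["rvec"]),np.array(p["tvec"])
def proj(p,X):
    K,d,r,t=cam(p); return cv2.projectPoints(np.asarray(X,float).reshape(-1,1,3),r,t,K,d)[0].reshape(-1,2)
def ray(p,uv):
    K,d,r,t=cam(p); n=cv2.undistortPoints(np.array([[uv]],float),K,d)[0,0]
    M=cv2.Rodrigues(r)[0]; o=-M.T@t; v=M.T@np.array([n[0],n[1],1]); return o,v/np.linalg.norm(v)
def plane(p,uv,z):
    o,v=ray(p,uv); return o+v*(z-o[2])/v[2]
def tri(ps,uvs):
    A=np.zeros((3,3));b=np.zeros(3)
    for p,uv in zip(ps,uvs):
        o,v=ray(p,uv);P=np.eye(3)-np.outer(v,v);A+=P;b+=P@o
    return np.linalg.solve(A,b)
E
python3 - <<'E'
from h import *
from plant import imaging, finder
S=imaging.read_camera("scene");T=imaging.read_camera("top")
print("grip",tri([S,T],[(398,242.5),(411.2,229.5)]), tri([S,T],[(396.7,242.5),(411.2,231.7)]))
c=lambda x,y:(340+x/4,170+y/4)
e=[plane(T,c(228,233),.135),plane(T,c(346,243),.135)]; print("bar ends",e)
d=e[0]-e[1];print("yaw bar", np.degrees(np.arctan2(d[1],d[0])),np.linalg.norm(d))
cs=[plane(T,c(*q),.052) for q in [(191,147),(366,164),(342,398),(168,378)]]
for q in cs: print("rim",q)
d=cs[0]-cs[1];print(np.degrees(np.arctan2(d[1],d[0]))); d=cs[0]-cs[3];print(np.degrees(np.arctan2(d[1],d[0]))-0); d=cs[1]-cs[2];print(np.degrees(np.arctan2(d[1],d[0])))
for l,z,D in (("green_bowl",.062,.224),("white_bowl",.078,.162)):
    for p,n in((T,"top"),(S,"scene")):
        for m in finder.masks_of(l,p):
            if m["confidence"]<.4: continue
            cn=max(cv2.findContours(m["pixels"].astype(np.uint8),0,2)[0],key=cv2.contourArea)
            P=np.array([plane(p,q[0].astype(float),z) for q in cn])
            (x,y),r=cv2.minEnclosingCircle(P[:,:2].astype(np.float32)); print(l,n,m["confidence"],x,y,r,m["extent"])
# manual
for nm,z,ex in (("green",.062,(267.5,225.5,352.5,308.5)),("white",.078,(172.5,223,233.5,283.5))):
    u=[plane(T,((ex[0]+ex[2])/2,ex[1]),z),plane(T,((ex[0]+ex[2])/2,ex[3]),z),plane(T,(ex[0],(ex[1]+ex[3])/2),z),plane(T,(ex[2],(ex[1]+ex[3])/2),z)]
    print(nm,np.round(u,3).tolist(), np.mean(u,0))
print("salt",plane(T,(360,297),.08),"lemon",plane(T,(353,197),.03),"onion",plane(T,(250,201),.04))
from plant import telemetry
s=telemetry.get_state();print(R.from_quat(s["tcp_rot"]).as_matrix().round(3))
E
```

```text
grip [ 0.57304378 -0.30477484  0.13648623] [ 0.56721237 -0.3045977   0.13868954]
bar ends [array([ 0.57878908, -0.27085483,  0.135     ]), array([ 0.57077091, -0.34571104,  0.135     ])]
yaw bar 83.88611367124342 0.07528441520292577
rim [ 0.65635439 -0.25767435  0.052     ]
rim [ 0.64213449 -0.37627185  0.052     ]
rim [ 0.48261828 -0.35173412  0.052     ]
rim [ 0.49854243 -0.23634145  0.052     ]
83.16284692555938
-7.698533303393374
-8.745029335436248
green_bowl top 0.97 0.497785359621048 -0.04457998648285866 0.1119009405374527 [268.2, 227.9, 353.3, 308.3]
green_bowl scene 0.97 0.47934019565582275 -0.05441407486796379 0.1293845772743225 [231.6, 233.5, 331.1, 285.1]
white_bowl top 0.67 0.5362662672996521 0.24086405336856842 0.08157514780759811 [173.9, 224.6, 235.6, 284.0]
green [[0.606, -0.046, 0.062], [0.385, -0.044, 0.062], [0.496, 0.068, 0.062], [0.492, -0.157, 0.062]] [ 0.49499754 -0.0450617   0.062     ]
white [[0.616, 0.24, 0.078], [0.453, 0.236, 0.078], [0.535, 0.321, 0.078], [0.532, 0.156, 0.078]] [0.53433116 0.23819501 0.078     ]
salt [ 0.411048   -0.17432691  0.08      ] lemon [ 0.69166812 -0.16477039  0.03      ] onion [0.68408198 0.11973486 0.04      ]
[[ 0.907  0.42  -0.   ]
 [ 0.42  -0.907 -0.   ]
 [-0.    -0.    -1.   ]]
```

```bash
cat >> h.py <<'E'
YAW=np.radians(-7.6)
SX=np.array([np.cos(YAW),np.sin(YAW),0]); SY=np.array([-np.sin(YAW),np.cos(YAW),0])
def Rs(yawdeg,tip=0):
    "tool rotation for sieve yaw, tip front down deg"
    Rz=R.from_euler('z',yawdeg,degrees=True)*R.from_euler('y',-tip,degrees=True)
    S=Rz.as_matrix(); return R.from_matrix(np.c_[S[:,1],S[:,0],-S[:,2]])
OFF=0.0187
def to(grip,yaw,tip=0):
    "rows for grasp point at grip"
    from plant import telemetry
    s=telemetry.get_state(); r0=R.from_quat(s["tcp_rot"]); g0=Rs(yaw,tip)
    p=np.array(grip)+g0.as_matrix()[:,2]*OFF
    sh=r0.inv().apply(p-s["eef_pos"])/.15; tu=(r0.inv()*g0).as_rotvec()/(np.pi/2)
    print("t",round(s["time"],2),"q",np.round(s["qpos"],2),"open",round(s["opening"],3),"F",np.round(s["contact_force"],1),"grip now",np.round(s["eef_pos"]-r0.as_matrix()[:,2]*OFF,4))
    print("shift",np.round(sh,3),"turn",np.round(tu,3))
E
python3 -c "
from h import *
to((.574,-.307,.245),-7.6)"
```

```text
t 1.4 q [-1.29  0.29  1.58 -0.    1.28 -0.15] open 1.002 F [ 0.3  0.1 -0.6] grip now [ 0.2837 -0.6125  0.25  ]
shift [ 2.612 -1.034  0.034] turn [-0.     0.    -0.639]
```

```bash
python3 -m crank '[[0.3,-0.12,-0.05,0,0,-0.09,1],[0.6,-0.24,-0.1,0,0,-0.18,1],[0.9,-0.36,-0.1,0,0,-0.27,1],[0.98,-0.39,-0.1,0,0,-0.34,1],[0.98,-0.39,-0.1,0,0,-0.34,1]]'
python3 -c "
from h import *
to((.574,-.307,.245),-7.6)"
```

```text
time: 1.9
eef_pos: [0.3942, -0.4959, 0.2467]
tcp_rot: [0.884, 0.467, 0.0, 0.0]
contact_force: [0.1, 0.0, 0.7]
opening: 0.999
t 1.9 q [-1.06  0.18  1.67  0.    1.29 -0.46] open 0.999 F [0.1 0.  0.7] grip now [ 0.3942 -0.4959  0.2654]
shift [1.716 0.279 0.136] turn [ 0.     0.    -0.297]
```

```bash
python3 -m crank '[[0.3,0.05,0,0,0,-0.09,1],[0.6,0.1,0,0,0,-0.18,1],[0.86,0.14,0,0,0,-0.24,1],[0.86,0.14,0,0,0,-0.297,1],[0.86,0.14,0,0,0,-0.297,1]]'
python3 -c "
from h import *
to((.574,-.307,.245),-7.6)"
```

```text
time: 2.4
eef_pos: [0.483, -0.4035, 0.2462]
tcp_rot: [0.754, 0.657, -0.0, 0.0]
contact_force: [-0.6, -0.0, 0.8]
opening: 0.995
t 2.4 q [-0.86  0.18  1.68 -0.    1.29 -0.72] open 0.995 F [-0.6 -0.   0.8] grip now [ 0.483  -0.4035  0.2649]
shift [0.721 0.512 0.132] turn [-0.     0.    -0.003]
```

```bash
python3 -m crank '[[0.25,0.17,0.05,0,0,0,1],[0.5,0.34,0.1,0,0,0,1],[0.721,0.512,0.13,0,0,-0.003,1],[0.721,0.512,0.13,0,0,-0.003,1],[0.721,0.512,0.13,0,0,-0.003,1]]'
python3 - <<'E'
from h import *
from plant import imaging
for n in ("scene","top"):
    p=imaging.read_camera(n); a=p["pixels"][:,:,::-1].copy()
    u=proj(p,[.574,-.307,.135])[0]
    cv2.circle(a,(int(round(u[0])),int(round(u[1]))),1,(255,0,0),-1)
    a=a[150:330,320:500]; cv2.imwrite(f"pics/{n}1.png",cv2.resize(a,None,fx=3.3,fy=3.3,interpolation=cv2.INTER_CUBIC)); print(u)
to((.574,-.307,.135),-7.6)
E
```

```text
time: 2.9
eef_pos: [0.5734, -0.3075, 0.2264]
tcp_rot: [0.753, 0.658, -0.0, -0.0]
contact_force: [0.1, -0.2, -0.2]
opening: 1.003
[400.28193654 243.03328551]
[411.27112197 229.81014351]
t 3.0 q [-0.65  0.24  1.64 -0.    1.26 -0.51] open 1.001 F [-0.9 -0.2 -1.5] grip now [ 0.5729 -0.3084  0.2457]
shift [0.011 0.006 0.738] turn [-0.     0.    -0.002]
```

View pics/scene1.png

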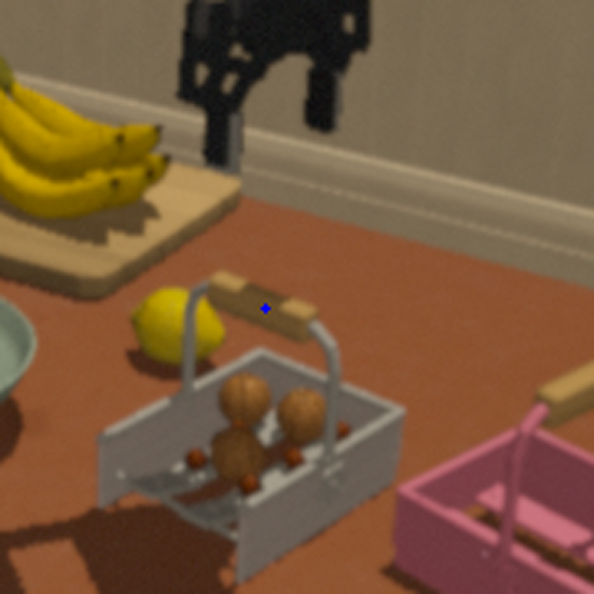

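View pics/top1.png

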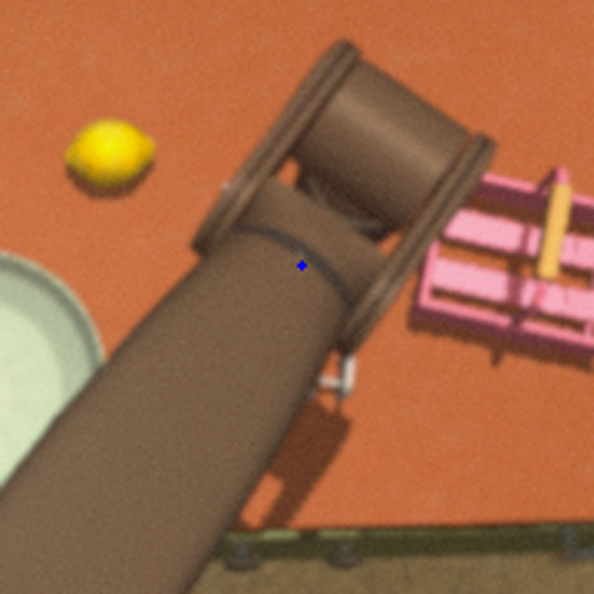

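The projected target lands on the middle of the grey sieve's bar (scene pixel about 400, 243), so I'll descend and grip.

```bash
python3 -m crank '[[0.011,0.006,0.15,0,0,0,1],[0.011,0.006,0.3,0,0,0,1],[0.011,0.006,0.45,0,0,0,1],[0.011,0.006,0.58,0,0,0,1],[0.011,0.006,0.67,0,0,0,1],[0.011,0.006,0.73,0,0,0,1],[0.011,0.006,0.735,0,0,0,1],[0.011,0.006,0.735,0,0,0,1]]'
python3 -c "
from h import *
to((.574,-.307,.135),-7.6)"
```

```text
time: 3.8
eef_pos: [0.5751, -0.3057, 0.1173]
tcp_rot: [0.752, 0.659, 0.0, 0.001]
contact_force: [0.0, 0.3, -0.1]
opening: 1.004
t 3.8 q [-0.64  0.34  1.72 -0.    1.07 -0.51] open 1.004 F [ 0.   0.3 -0.1] grip now [ 0.575  -0.3057  0.136 ]
shift [-0.01  -0.006  0.007] turn [0.001 0.    0.   ]
```

```bash
python3 -m crank '[[0,0,0,0,0,0,0.7],[0,0,0,0,0,0,0.5],[0,0,0,0,0,0,0.35],[0,0,0,0,0,0,0.27],[0,0,0,0,0,0,0.22],[0,0,0,0,0,0,0.18],[0,0,0,0,0,0,0.14],[0,0,0,0,0,0,0.1],[0,0,0,0,0,0,0.05],[0,0,0,0,0,0,0],[0,0,0,0,0,0,0],[0,0,0,0,0,0,0]]' 70
python3 -c "
from h import *
to((.574,-.307,.135),-7.6)"
```

```text
time: 5.0
eef_pos: [0.5747, -0.305, 0.1167]
tcp_rot: [0.752, 0.659, -0.0, -0.0]
contact_force: [-2.6, 1.5, 3.4]
opening: 0.174
t 5.0 q [-0.64  0.34  1.72 -0.    1.07 -0.51] open 0.174 F [-2.6  1.5  3.4] grip now [ 0.5747 -0.305   0.1354]
shift [-0.014 -0.003  0.003] turn [-0.    -0.     0.001]
```

Gripped at 0.174 opening, about 15 mm. Next a gentle lift with a ramped speed.

```bash
python3 -m crank '[[0,0,-0.015,0,0,0,0],[0,0,-0.045,0,0,0,0],[0,0,-0.095,0,0,0,0],[0,0,-0.165,0,0,0,0],[0,0,-0.25,0,0,0,0],[0,0,-0.34,0,0,0,0],[0,0,-0.43,0,0,0,0],[0,0,-0.51,0,0,0,0],[0,0,-0.575,0,0,0,0],[0,0,-0.62,0,0,0,0],[0,0,-0.645,0,0,0,0],[0,0,-0.65,0,0,0,0]]'
python3 - <<'E'
from h import *
from plant import imaging
p=imaging.read_camera("scene"); a=p["pixels"][:,:,::-1][130:330,300:520]; cv2.imwrite(f"pics/scene2.png",cv2.resize(a,None,fx=3,fy=3,interpolation=cv2.INTER_CUBIC))
b=np.array([.496,-.045,0])-.015*SX
print(b); to((b[0],b[1],.235),-7.6)
E
```

```text
time: 6.2
eef_pos: [0.5749, -0.3051, 0.2144]
tcp_rot: [0.752, 0.659, 0.0, 0.0]
contact_force: [0.3, 0.2, -5.1]
opening: 0.173
[ 0.48113177 -0.04301615  0.        ]
t 6.25 q [-0.64  0.25  1.66  0.    1.24 -0.51] open 0.174 F [ 0.4  0.2 -4.6] grip now [ 0.5748 -0.305   0.2327]
shift [ 1.649 -0.848 -0.015] turn [-0.    -0.     0.001]
```

View pics/scene2.png

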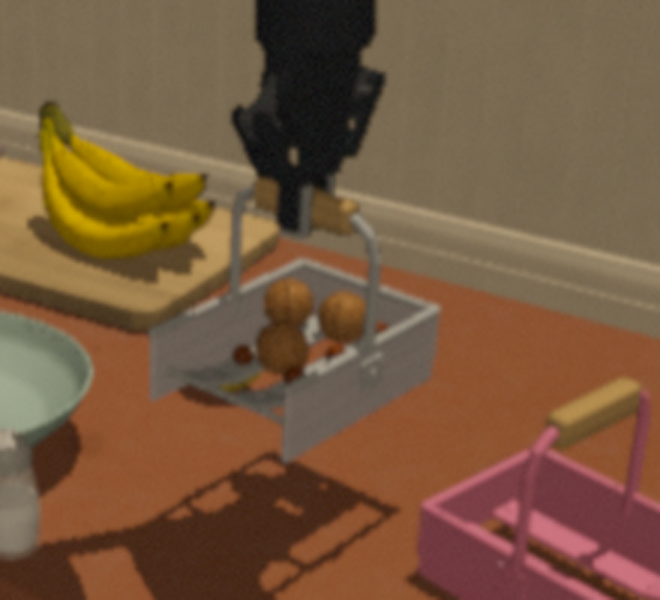

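```bash
python3 -m crank '[[0.02,0,0,0,0,0,0],[0.07,0,0,0,0,0,0],[0.15,0,0,0,0,0,0],[0.26,0,0,0,0,0,0],[0.37,0,0,0,0,0,0],[0.48,0,0,0,0,0,0],[0.59,0,0,0,0,0,0],[0.69,0,0,0,0,0,0],[0.76,0,0,0,0,0,0],[0.8,0,0,0,0,0,0],[0.82,0,0,0,0,0,0],[0.83,0,0,0,0,0,0]]'
python3 -m crank '[[0.02,0,0,0,0,0,0],[0.07,0,0,0,0,0,0],[0.15,0,0,0,0,0,0],[0.26,0,0,0,0,0,0],[0.37,0,0,0,0,0,0],[0.48,0,0,0,0,0,0],[0.59,0,0,0,0,0,0],[0.69,0,0,0,0,0,0],[0.76,0,0,0,0,0,0],[0.8,0,0,0,0,0,0],[0.82,0,0,0,0,0,0],[0.83,0,0,0,0,0,0]]'
python3 - <<'E'
from h import *
from plant import imaging
p=imaging.read_camera("scene"); a=p["pixels"][:,:,::-1][100:330,200:480]; cv2.imwrite(f"pics/scene3.png",cv2.resize(a,None,fx=2.6,fy=2.6,interpolation=cv2.INTER_CUBIC))
to((.481,-.043,.235),-7.6)
E
```

```text
time: 7.45
eef_pos: [0.5913, -0.1816, 0.2141]
tcp_rot: [0.752, 0.659, -0.0, 0.0]
contact_force: [0.5, 0.5, -4.3]
opening: 0.174
time: 8.65
eef_pos: [0.6076, -0.0582, 0.2141]
tcp_rot: [0.752, 0.659, -0.0, 0.0]
contact_force: [0.2, -0.3, -3.9]
opening: 0.178
t 8.7 q [-0.26  0.16  1.76 -0.    1.22 -0.13] open 0.174 F [-0.4  0.1 -4. ] grip now [ 0.6076 -0.0582  0.2328]
shift [-0.011 -0.85  -0.015] turn [-0.  0.  0.]
```

View pics/scene3.png

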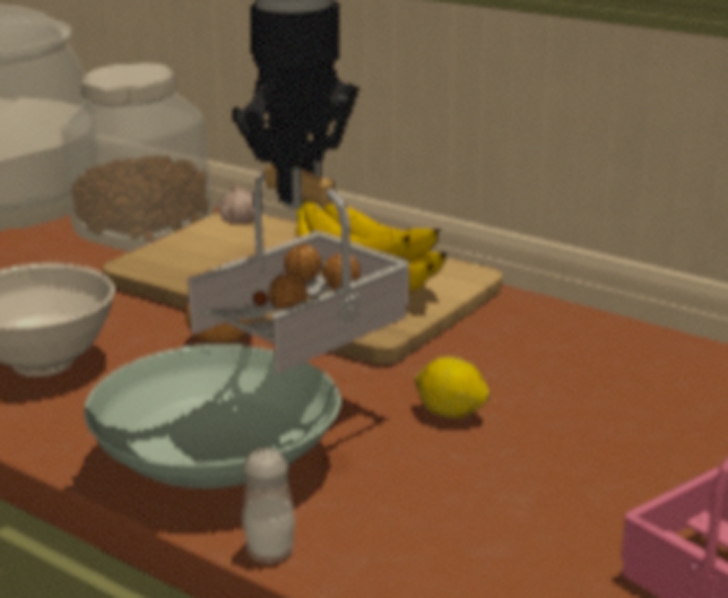

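```bash
python3 -m crank '[[0,-0.02,0,0,0,0,0],[0,-0.07,0,0,0,0,0],[0,-0.15,0,0,0,0,0],[0,-0.26,0,0,0,0,0],[0,-0.37,0,0,0,0,0],[0,-0.48,0,0,0,0,0],[0,-0.59,0,0,0,0,0],[0,-0.69,0,0,0,0,0],[0,-0.77,0,0,0,0,0],[0,-0.82,0,0,0,0,0],[0,-0.84,0,0,0,0,0],[0,-0.85,0,0,0,0,0]]'
python3 -m crank '[[0,0,0.01,0,0,0,0],[0,0,0.03,0,0,0,0],[0,0,0.06,0,0,0,0],[0,0,0.09,0,0,0,0],[0,0,0.115,0,0,0,0],[0,0,0.13,0,0,0,0],[0,0,0.135,0,0,0,0]]'
python3 - <<'E'
from h import *
from plant import imaging
for n in ("scene","top"):
    p=imaging.read_camera(n); a=p["pixels"][:,:,::-1][130:350,200:440]; cv2.imwrite(f"pics/{n}4.png",cv2.resize(a,None,fx=2.7,fy=2.7,interpolation=cv2.INTER_CUBIC))
to((.481,-.043,.211),-7.6)
E
```

```text
time: 9.9
eef_pos: [0.4812, -0.0415, 0.2143]
tcp_rot: [0.752, 0.659, 0.0, 0.0]
contact_force: [0.6, 1.0, -4.0]
opening: 0.174
time: 10.6
eef_pos: [0.481, -0.0414, 0.1933]
tcp_rot: [0.752, 0.659, -0.0, -0.0]
contact_force: [0.3, 0.1, -3.8]
opening: 0.181
t 10.7 q [-0.3  -0.11  2.07 -0.    1.18 -0.16] open 0.176 F [-0.6 -0.4 -3.8] grip now [ 0.4812 -0.0414  0.2124]
shift [-0.011  0.     0.009] turn [-0.    -0.     0.001]
```

View pics/scene4.png

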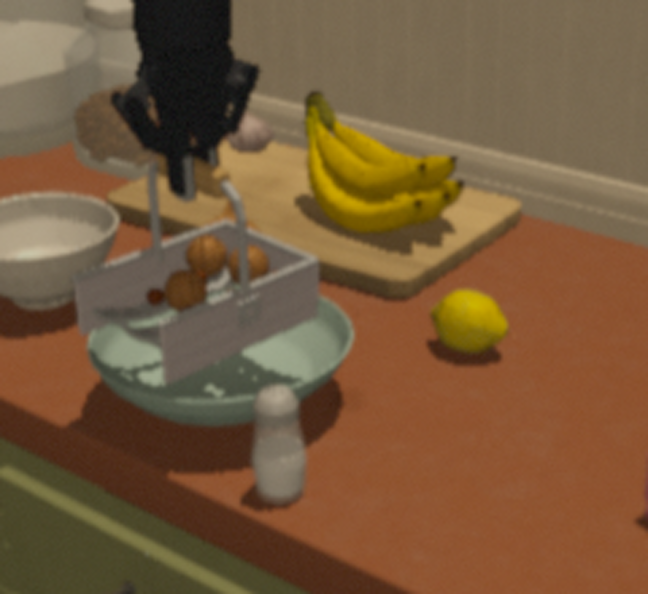

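View pics/top4.png

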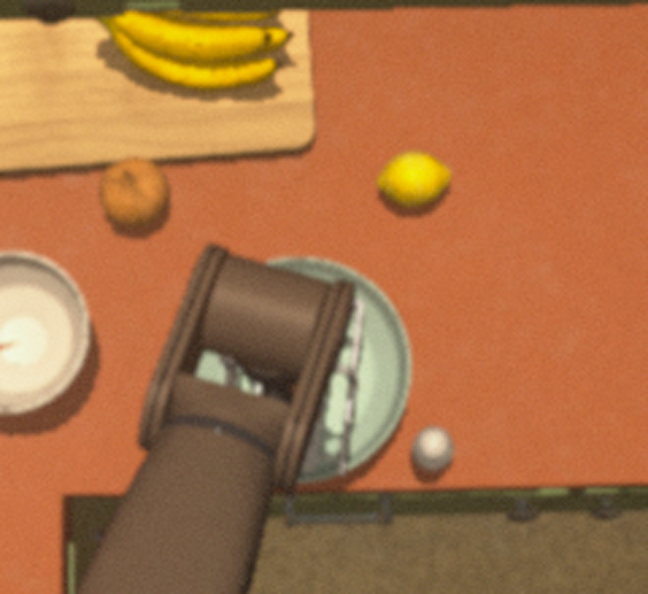

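```bash
python3 -m crank '[[0.16,0,0,0,0,0,0],[0,0,0,0,0,0,0],[-0.16,0,0,0,0,0,0],[0,0,0,0,0,0,0],[0.16,0,0,0,0,0,0],[0,0,0,0,0,0,0],[-0.16,0,0,0,0,0,0],[0,0,0,0,0,0,0],[0.16,0,0,0,0,0,0],[0,0,0,0,0,0,0],[-0.08,0,0,0,0,0,0],[0,0,0,0,0,0,0]]'
python3 - <<'E'
from h import *
from plant import imaging,finder
for n in ("scene","top"):
    p=imaging.read_camera(n); a=p["pixels"][:,:,::-1][170:300,210:350]; cv2.imwrite(f"pics/{n}5.png",cv2.resize(a,None,fx=5,fy=4.6,interpolation=cv2.INTER_CUBIC))
    print([(d["location"],round(d["confidence"],2)) for d in finder.pinpoint("hazelnut_0_c",p)])
to((.481,-.043,.211),-7.6)
E
```

```text
time: 11.9
eef_pos: [0.4815, -0.0435, 0.1944]
tcp_rot: [0.753, 0.658, -0.0, 0.001]
contact_force: [0.2, 0.7, -3.7]
opening: 0.173
[([269.2, 293.1], 0.57)]
[]
t 12.1 q [-0.3  -0.11  2.07 -0.    1.18 -0.16] open 0.176 F [ 0.5  0.3 -3.5] grip now [ 0.4812 -0.0414  0.2126]
shift [-0.011 -0.     0.011] turn [0.    0.    0.001]
```

View pics/scene5.png

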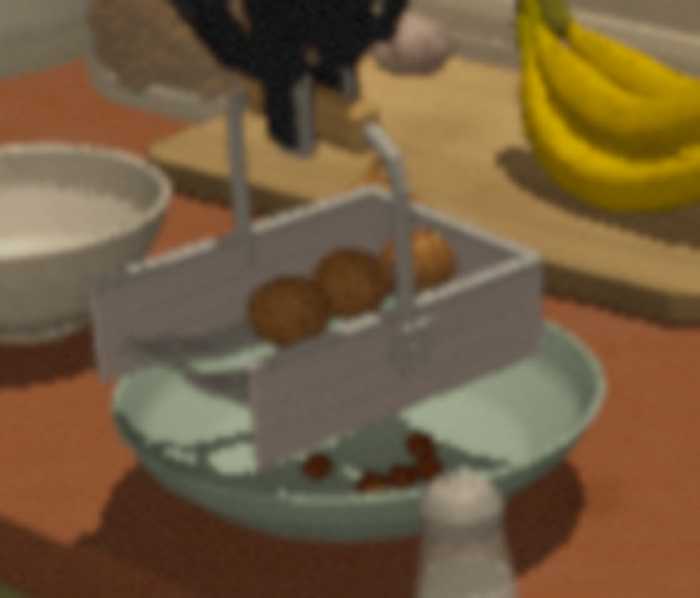

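View pics/top5.png

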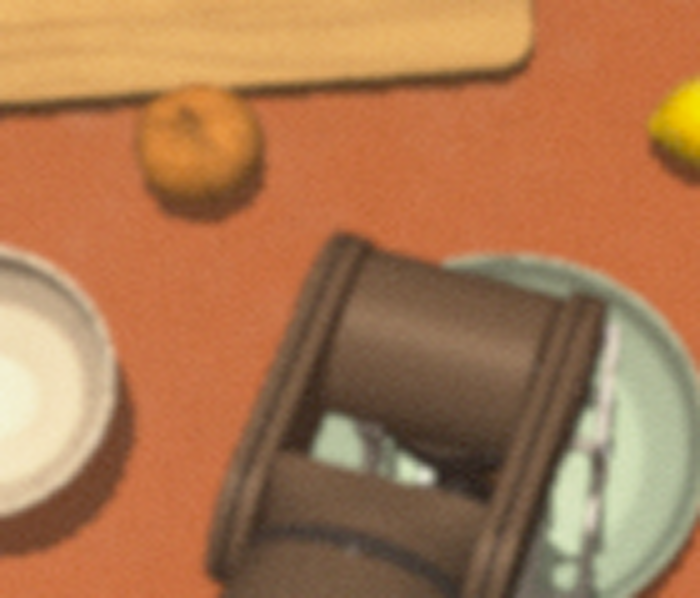

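Five dark blobs now lie in the green bowl (scene crop near 318,466 to 430,465) and the three walnuts are still in the sieve. I'll shake again in case one is hidden behind the walnuts.

```bash
python3 -m crank '[[0.16,0,0,0,0,0,0],[0,0,0,0,0,0,0],[-0.16,0,0,0,0,0,0],[0,0,0,0,0,0,0],[0.16,0,0,0,0,0,0],[0,0,0,0,0,0,0],[-0.16,0,0,0,0,0,0],[0,0,0,0,0,0,0],[0.16,0,0,0,0,0,0],[0,0,0,0,0,0,0],[-0.08,0,0,0,0,0,0],[0,0,0,0,0,0,0]]'
python3 -m crank '[[0.16,0,0,0,0,0,0],[0,0,0,0,0,0,0],[-0.16,0,0,0,0,0,0],[0,0,0,0,0,0,0],[0.16,0,0,0,0,0,0],[0,0,0,0,0,0,0],[-0.16,0,0,0,0,0,0],[0,0,0,0,0,0,0],[0.1,0,0,0,0,0,0],[0,0,0,0,0,0,0],[0,0,0,0,0,0,0],[0,0,0,0,0,0,0]]'
python3 - <<'E'
from h import *
from plant import imaging,finder
for n in ("scene",):
    p=imaging.read_camera(n); a=p["pixels"][:,:,::-1][170:300,210:350]; cv2.imwrite(f"pics/{n}6.png",cv2.resize(a,None,fx=5,fy=4.6,interpolation=cv2.INTER_CUBIC))
to((.481,-.043,.211),-7.6)
E
```

```text
time: 13.3
eef_pos: [0.4813, -0.0435, 0.194]
tcp_rot: [0.753, 0.658, -0.0, 0.001]
contact_force: [-0.1, -0.6, -3.2]
opening: 0.175
time: 14.5
eef_pos: [0.4812, -0.0414, 0.1938]
tcp_rot: [0.753, 0.658, 0.0, -0.0]
contact_force: [-0.2, -0.3, -3.6]
opening: 0.173
t 14.55 q [-0.3  -0.11  2.07  0.    1.18 -0.16] open 0.178 F [ 0.2 -0.  -4.5] grip now [ 0.4812 -0.0413  0.2125]
shift [-0.011  0.     0.01 ] turn [-0. -0. -0.]
```

View pics/scene6.png

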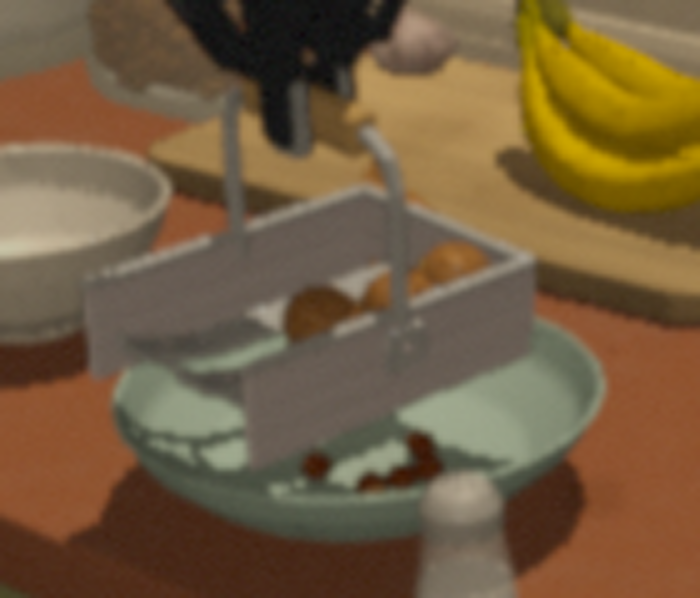

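```bash
cat >> h.py <<'E'
import json,os
def log():
    from plant import telemetry
    s=telemetry.get_state()
    open("log.txt","a").write(json.dumps([list(map(float,s["qpos"])),list(map(float,s["eef_pos"])),list(map(float,s["tcp_rot"]))])+"\n")
E
python3 -c "from h import *; log()"
python3 -m crank '[[0,0,-0.015,0,0,0,0],[0,0,-0.045,0,0,0,0],[0,0,-0.095,0,0,0,0],[0,0,-0.155,0,0,0,0],[0,0,-0.215,0,0,0,0],[0,0,-0.27,0,0,0,0],[0,0,-0.31,0,0,0,0],[0,0,-0.335,0,0,0,0],[0,0,-0.345,0,0,0,0],[0,0,-0.345,0,0,0,0]]'
python3 -c "
from h import *; log()
to((.535,.239,.262),-7.6)"
```

```text
time: 15.55
eef_pos: [0.4811, -0.0414, 0.2456]
tcp_rot: [0.752, 0.659, -0.0, -0.0]
contact_force: [-0.6, -0.7, -3.3]
opening: 0.176
t 15.55 q [-0.3  -0.16  2.02 -0.    1.28 -0.16] open 0.176 F [-0.6 -0.7 -3.3] grip now [ 0.4811 -0.0414  0.2643]
shift [1.901 0.11  0.015] turn [-0.    -0.     0.001]
```

```bash
python3 -m crank '[[0.02,0,0,0,0,0,0],[0.08,0.01,0,0,0,0,0],[0.17,0.01,0,0,0,0,0],[0.29,0.02,0,0,0,0,0],[0.42,0.02,0,0,0,0,0],[0.55,0.03,0,0,0,0,0],[0.68,0.03,0,0,0,0,0],[0.79,0.04,0,0,0,0,0],[0.87,0.04,0,0,0,0,0],[0.92,0.05,0,0,0,0,0],[0.94,0.05,0,0,0,0,0],[0.95,0.05,0,0,0,0,0]]'
python3 -c "from h import *; log()"
python3 -m crank '[[0.02,0,0,0,0,0,0],[0.08,0.01,0,0,0,0,0],[0.17,0.01,0,0,0,0,0],[0.29,0.02,0,0,0,0,0],[0.42,0.02,0,0,0,0,0],[0.55,0.03,0,0,0,0,0],[0.68,0.03,0,0,0,0,0],[0.79,0.04,0,0,0,0,0],[0.87,0.04,0,0,0,0,0],[0.92,0.05,0,0,0,0,0],[0.94,0.05,0,0,0,0,0],[0.95,0.06,0,0,0,0,0]]'
python3 -c "from h import *; log()"
python3 -m crank '[[0,0,0,-0.03,0,0,0],[0,0,0,-0.06,0,0,0],[0,0,0,-0.08,0,0,0],[0,0,0,-0.08,0,0,0],[0,0,0,-0.08,0,0,0]]'
python3 - <<'E'
from h import *
log()
to((.535,.239,.262),-7.6)
from plant import imaging,finder
for n in ("top","scene"):
    p=imaging.read_camera(n); a=p["pixels"][:,:,::-1][180:320,150:380]; cv2.imwrite(f"pics/{n}7.png",cv2.resize(a,None,fx=3.4,fy=3.4,interpolation=cv2.INTER_CUBIC))
# fit kinematics
L=[json.loads(l) for l in open("log.txt")]
L.append([[-1.28697451,2.87158974e-01,1.57822567,2.5e-05,1.27858928,-0.15003689],[0.28357199,-0.61180237,0.22992529],[0.976563,0.215228,-6.76e-05,-0.0011888]])
from scipy.optimize import least_squares
def fk(q,P):
    h,L1,L2,L3,e,sx=P
    z=R.from_euler('z',q[0]); 
    A=z*R.from_euler('y',q[1]); B=A*R.from_euler('y',q[2]); C=B*R.from_euler('z',q[3])*R.from_euler('y',q[4]); D=C*R.from_euler('z',q[5])
    p=np.array([0,0,h])+z.apply([sx,0,0])+A.apply([0,0,L1])+B.apply([e,0,L2])+C.apply([0,0,L3]); return p,D
def res(P): return np.concatenate([fk(l[0],P)[0]-l[1] for l in L]+[1e-3*(np.array(P)-[.3,.4,.4,.25,0,0])])
s=least_squares(res,[.3,.4,.4,.25,0,0]); print(s.x, np.abs(s.fun[:-6]).max())
for l in L: 
    D=fk(l[0],s.x)[1]; print((D.inv()*R.from_quat(l[2])).as_rotvec().round(3), np.round(l[0],3))
np.save("P.npy",s.x)
E
```

```text
time: 16.75
eef_pos: [0.5073, 0.099, 0.2455]
tcp_rot: [0.752, 0.659, -0.0, 0.0]
contact_force: [1.1, 0.0, -3.1]
opening: 0.178
time: 17.95
eef_pos: [0.5349, 0.2389, 0.2455]
tcp_rot: [0.752, 0.659, -0.0, 0.0]
contact_force: [-0.5, 0.8, -4.1]
opening: 0.18
time: 18.45
eef_pos: [0.5349, 0.2385, 0.2457]
tcp_rot: [0.751, 0.658, 0.041, 0.047]
contact_force: [0.1, -0.2, -3.5]
opening: 0.174
t 18.45 q [ 0.27  0.02  1.85 -0.05  1.15  0.42] open 0.174 F [ 0.1 -0.2 -3.5] grip now [0.5326 0.2388 0.2643]
shift [ 0.003 -0.002  0.016] turn [0.08 0.   0.  ]
[-7.44874283e-02  4.42624257e-01  5.94143793e-01 -1.16178164e-01
  6.60263678e-02  1.34323737e-04] 0.10081977844315579
[-0.    -0.     1.571] [-2.960e-01 -1.110e-01  2.073e+00  1.000e-03  1.180e+00 -1.640e-01]
[-0.    -0.     1.571] [-0.296 -0.16   2.02  -0.     1.282 -0.165]
[-0.     0.     1.571] [-0.004 -0.078  1.945 -0.     1.274  0.128]
[-0.     0.     1.571] [ 0.247  0.081  1.787 -0.     1.275  0.379]
[0.    0.    1.571] [ 0.267  0.022  1.851 -0.053  1.154  0.418]
[-0.     0.     1.571] [-1.287  0.287  1.578  0.     1.279 -0.15 ]
```

View pics/top7.png

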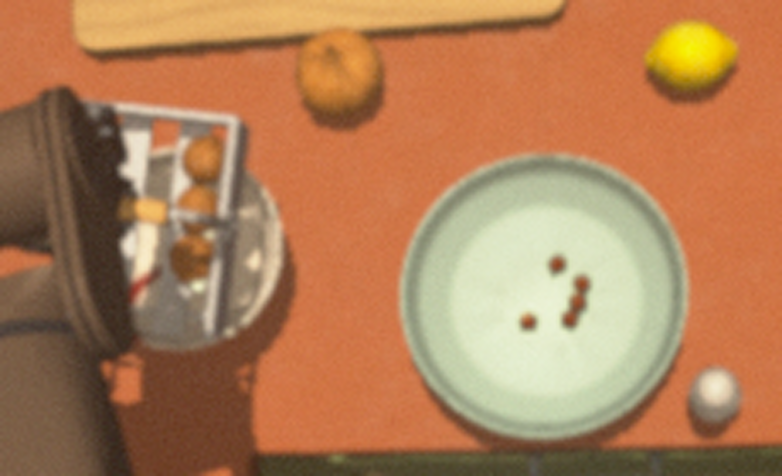

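View pics/scene7.png

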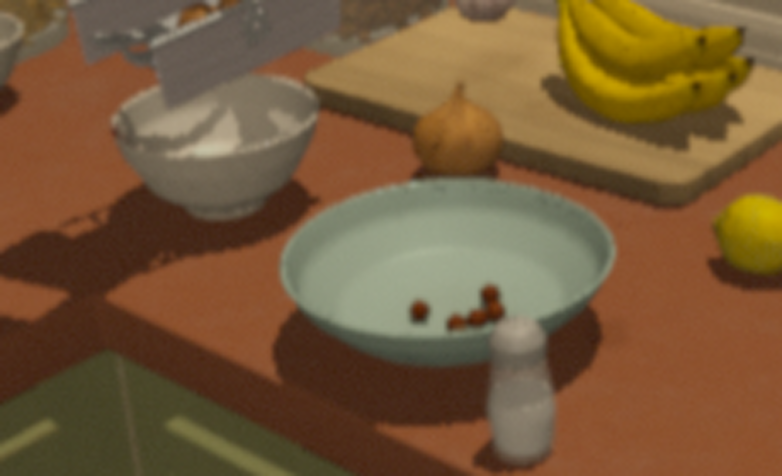

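```bash
cat > k.py <<'E'
from h import *
from scipy.optimize import least_squares
LO=np.array([-2.77,-.9,.21,-1.53,.24,-2.84]);HI=np.array([2.77,2.22,2.48,4.67,2.81,2.84])
def fk(q,P):
    h,L1,L2,L3,e,sx,d=P
    z=R.from_euler('z',q[0]); A=z*R.from_euler('y',q[1]); B=A*R.from_euler('y',q[2]); C=B*R.from_euler('z',q[3])*R.from_euler('y',q[4]); D=C*R.from_euler('z',q[5]+np.pi/2)
    return np.array([0,0,h])+z.apply([sx,d,0])+A.apply([0,0,L1])+B.apply([e,0,L2])+C.apply([0,0,L3]),D
def fit():
    L=[json.loads(l) for l in open("log.txt")]
    L.append([[-1.28697451,2.87158974e-01,1.57822567,2.5e-05,1.27858928,-0.15003689],[0.28357199,-0.61180237,0.22992529],0])
    x0=np.array([.3,.4,.4,.25,0,0,.1])
    s=least_squares(lambda P:np.concatenate([fk(l[0],P)[0]-l[1] for l in L]+[1e-4*(P-x0)]),x0)
    print(s.x.round(4),np.abs(s.fun[:-7]).max()); return s.x
def ik(P,grip,yaw,tip,q0):
    g=Rs(yaw,tip);p=np.array(grip)+g.as_matrix()[:,2]*OFF
    def f(q):
        a,D=fk(q,P);return np.concatenate([a-p,.3*(D.inv()*g).as_rotvec()])
    s=least_squares(f,np.clip(q0,LO+1e-3,HI-1e-3),bounds=(LO,HI));return s.x,np.linalg.norm(s.fun)
E
python3 - <<'E'
from k import *
P=fit();np.save("P.npy",P)
from plant import telemetry
q0=telemetry.get_state()["qpos"]
c=np.array([.535,.239,.262])
for yaw in list(range(-150,181,15)):
    q=q0.copy();n=max(1,abs(yaw+8)//8);ok=True
    for y in np.linspace(-7.6,yaw,n+1): q,e=ik(P,c,y,0,q)
    e0=e;last=0
    for t in range(5,61,5):
        q1,e=ik(P,c,yaw,t,q)
        if e>2e-3: break
        q=q1;last=t
    print(yaw,"e0",round(e0,4),"max tip",last,q.round(2))
E
```

```text
[0.2403 0.443  0.5725 0.2493 0.0206 0.     0.1009] 1.619877385006241e-08
-150 e0 0.0056 max tip 0 [0.24 0.08 1.79 0.01 1.27 2.84]
-135 e0 0.0 max tip 60 [ 0.38  0.59  1.36 -0.42  2.16  2.69]
-120 e0 0.0 max tip 60 [ 0.44  0.55  1.42 -0.59  2.05  2.51]
-105 e0 0.0 max tip 60 [ 0.5   0.49  1.51 -0.73  1.91  2.36]
-90 e0 0.0 max tip 60 [ 0.54  0.41  1.61 -0.86  1.75  2.24]
-75 e0 0.0 max tip 60 [ 0.57  0.33  1.72 -0.97  1.58  2.14]
-60 e0 0.0 max tip 60 [ 0.59  0.23  1.85 -1.08  1.38  2.04]
-45 e0 0.0 max tip 60 [ 0.58  0.12  1.97 -1.18  1.16  1.96]
-30 e0 0.0 max tip 60 [ 0.55  0.    2.1  -1.29  0.91  1.86]
-15 e0 0.0 max tip 60 [ 0.48 -0.11  2.2  -1.38  0.64  1.76]
0 e0 0.0 max tip 60 [ 0.37 -0.21  2.29 -1.43  0.32  1.62]
15 e0 0.0 max tip 50 [ 0.24 -0.25  2.26  0.06  0.27 -0.07]
30 e0 0.0 max tip 60 [ 0.1  -0.27  2.34  1.39  0.37 -1.59]
45 e0 0.0 max tip 60 [-0.01 -0.22  2.3   1.34  0.69 -1.75]
60 e0 0.0 max tip 60 [-0.08 -0.13  2.22  1.26  0.96 -1.87]
75 e0 0.0 max tip 60 [-0.11 -0.02  2.12  1.17  1.2  -1.98]
90 e0 0.0 max tip 60 [-0.12  0.09  2.    1.06  1.41 -2.08]
105 e0 0.0 max tip 60 [-0.09  0.2   1.88  0.95  1.59 -2.18]
120 e0 0.0 max tip 60 [-0.06  0.31  1.75  0.83  1.76 -2.29]
135 e0 0.0 max tip 60 [-0.    0.4   1.63  0.7   1.91 -2.41]
150 e0 0.0 max tip 60 [ 0.05  0.47  1.53  0.56  2.04 -2.55]
165 e0 0.0 max tip 60 [ 0.12  0.54  1.44  0.39  2.15 -2.72]
180 e0 0.0121 max tip 0 [ 0.26  0.09  1.79 -0.02  1.27 -2.84]
```

All five hazelnuts are in the green bowl (top crop cols 528–582, rows 264–322), and the sieve holds only the walnuts. My fitted kinematics say the pour needs a sieve yaw of about -60°, so I'll level it and turn it there.

```bash
python3 -m crank '[[0,0,0,0.03,0,0,0],[0,0,0,0.06,0,0,0],[0,0,0,0.08,0,0,0],[0,0,0,0.08,0,0,0]]'
python3 -m crank '[[0,0,0,0,0,0.02,0],[0,0,0,0,0,0.06,0],[0,0,0,0,0,0.12,0],[0,0,0,0,0,0.18,0],[0,0,0,0,0,0.25,0],[0,0,0,0,0,0.32,0],[0,0,0,0,0,0.39,0],[0,0,0,0,0,0.46,0],[0,0,0,0,0,0.52,0],[0,0,0,0,0,0.56,0],[0,0,0,0,0,0.58,0],[0,0,0,0,0,0.582,0]]'
python3 - <<'E'
from h import *
to((.5375,.235,.258),-60)
from plant import imaging
for n in ("top","scene"):
    p=imaging.read_camera(n); a=p["pixels"][:,:,::-1][140:320,110:340]; cv2.imwrite(f"pics/{n}8.png",cv2.resize(a,None,fx=3.3,fy=3.3,interpolation=cv2.INTER_CUBIC))
E
```

```text
time: 18.95
eef_pos: [0.536, 0.2385, 0.2455]
tcp_rot: [0.752, 0.659, 0.0, 0.0]
contact_force: [0.4, -0.2, -3.1]
opening: 0.173
time: 20.15
eef_pos: [0.5351, 0.2389, 0.2456]
tcp_rot: [0.966, 0.259, 0.0, 0.0]
contact_force: [1.3, 0.3, -4.2]
opening: 0.176
t 20.15 q [ 0.25  0.08  1.79 -0.    1.27  1.29] open 0.176 F [ 1.3  0.3 -4.2] grip now [0.535  0.2389 0.2643]
shift [0.001 0.031 0.042] turn [ 0.    -0.     0.001]
```

View pics/top8.png

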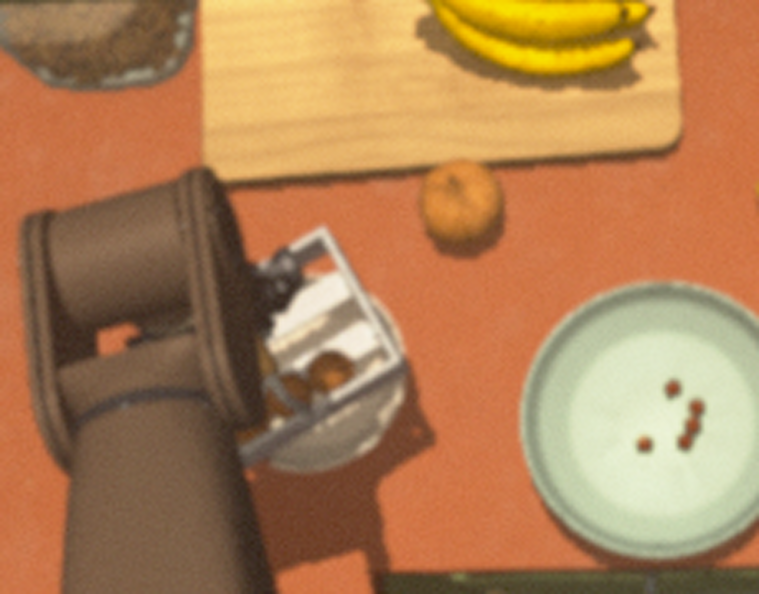

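View pics/scene8.png

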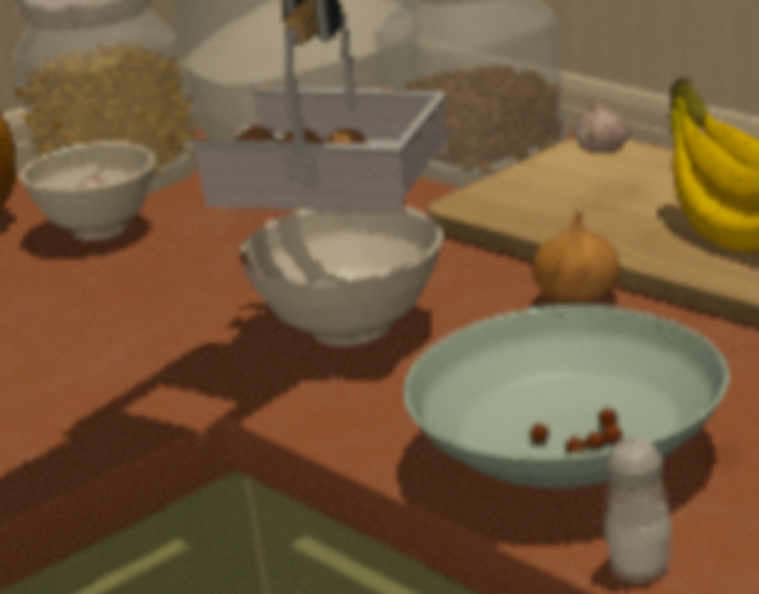

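```bash
python3 - <<'E'
from k import *
P=np.load("P.npy")
to((.567,.252,.262),-60)
from plant import telemetry
q=telemetry.get_state()["qpos"]
for t in range(0,66,5):
    q,e=ik(P,(.567,.252,.262),-60,t,q)
    if t%15==0 or t==55: print(t,round(e,5),q.round(2))
E
```

```text
t 20.25 q [ 0.25  0.08  1.79 -0.    1.27  1.29] open 0.171 F [ 0.7 -0.5 -3.9] grip now [0.535  0.2389 0.2643]
shift [0.228 0.031 0.015] turn [ 0.    -0.     0.001]
0 0.0 [0.25 0.16 1.71 0.   1.28 1.3 ]
15 0.0 [ 0.35  0.16  1.72 -0.27  1.23  1.49]
30 0.0 [ 0.44  0.18  1.74 -0.56  1.23  1.68]
45 0.0 [ 0.52  0.23  1.75 -0.83  1.28  1.87]
55 0.0 [ 0.56  0.27  1.76 -1.    1.34  1.98]
60 0.0 [ 0.58  0.29  1.77 -1.08  1.38  2.03]
```

```bash
python3 -m crank '[[0.04,0,0,0,0,0,0],[0.1,0.02,0,0,0,0,0],[0.16,0.03,0,0,0,0,0],[0.2,0.04,0.01,0,0,0,0],[0.22,0.04,0.01,0,0,0,0],[0.227,0.04,0.015,0,0,0,0],[0.227,0.04,0.015,0,0,0,0]]'
python3 - <<'E'
from h import *
to((.567,.252,.262),-60,20)
to((.567,.252,.262),-60,35)
E
```

```text
time: 20.95
eef_pos: [0.5673, 0.2509, 0.2429]
tcp_rot: [0.966, 0.26, -0.0, -0.0]
contact_force: [-0.2, -0.4, -3.3]
opening: 0.174
t 20.95 q [0.25 0.16 1.71 0.   1.28 1.3 ] open 0.174 F [-0.2 -0.4 -3.3] grip now [0.5674 0.2509 0.2616]
shift [ 0.002  0.035 -0.01 ] turn [-0.222  0.     0.001]
t 20.95 q [0.25 0.16 1.71 0.   1.28 1.3 ] open 0.174 F [-0.2 -0.4 -3.3] grip now [0.5674 0.2509 0.2616]
shift [ 0.002  0.064 -0.025] turn [-0.389  0.     0.001]
```

Now the front tips to 35° in slow steps, then I look.

```bash
python3 -m crank '[[0,0.003,0,-0.02,0,0,0],[0,0.009,0,-0.055,0,0,0],[0,0.015,-0.002,-0.09,0,0,0],[0,0.021,-0.005,-0.13,0,0,0],[0,0.028,-0.007,-0.17,0,0,0],[0,0.034,-0.01,-0.21,0,0,0],[0,0.041,-0.013,-0.25,0,0,0],[0,0.048,-0.016,-0.29,0,0,0],[0,0.055,-0.02,-0.33,0,0,0],[0,0.06,-0.023,-0.36,0,0,0],[0,0.063,-0.025,-0.38,0,0,0],[0,0.064,-0.025,-0.389,0,0,0]]'
python3 - <<'E'
from h import *
to((.567,.252,.262),-60,45)
to((.567,.252,.262),-60,56)
from plant import imaging
for n in ("top","scene"):
    p=imaging.read_camera(n); a=p["pixels"][:,:,::-1][110:290,110:340]; cv2.imwrite(f"pics/{n}9.png",cv2.resize(a,None,fx=3.3,fy=3.3,interpolation=cv2.INTER_CUBIC))
E
```

```text
time: 22.15
eef_pos: [0.5715, 0.2431, 0.2465]
tcp_rot: [0.921, 0.248, 0.078, 0.29]
contact_force: [-0.7, -0.2, -3.2]
opening: 0.172
t 22.15 q [ 0.47  0.19  1.74 -0.65  1.24  1.74] open 0.172 F [-0.7 -0.2 -3.2] grip now [0.5662 0.2524 0.2618]
shift [ 0.004  0.026 -0.   ] turn [-0.112 -0.     0.001]
t 22.15 q [ 0.47  0.19  1.74 -0.65  1.24  1.74] open 0.172 F [-0.7 -0.2 -3.2] grip now [0.5662 0.2524 0.2618]
shift [ 0.004  0.049 -0.006] turn [-0.234 -0.     0.001]
```

View pics/top9.png

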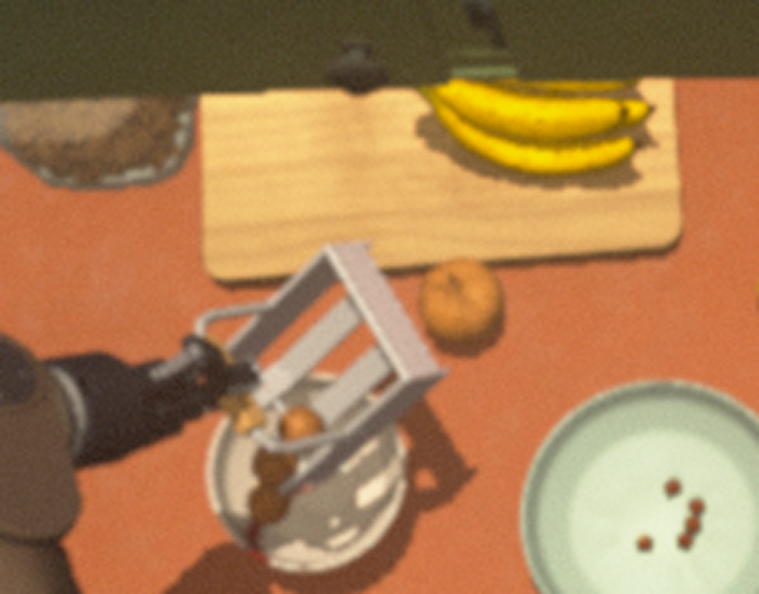

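View pics/scene9.png

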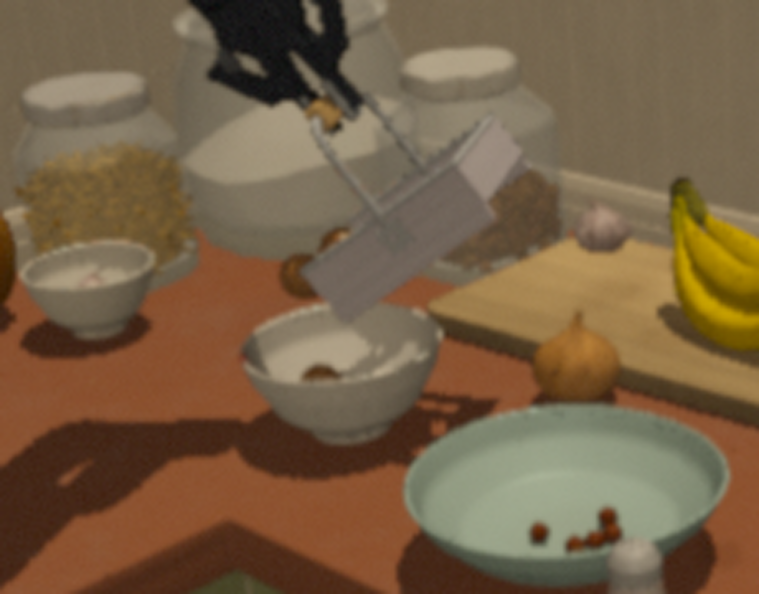

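```bash
python3 - <<'E'
from h import *
from plant import imaging,telemetry
S=imaging.read_camera("scene");T=imaging.read_camera("top")
print(telemetry.get_state()["time"])
for n,p in (("scene",S),("top",T)):
    a=p["pixels"][:,:,::-1][110:290,110:340]; cv2.imwrite(f"pics/{n}10.png",cv2.resize(a,None,fx=3.3,fy=3.3,interpolation=cv2.INTER_CUBIC))
f=lambda x,y:(110+x/3.3,110+y/3.3)
for t in ((270,465),(265,505),(300,425)):
  for s in ((300,275),(320,375),(338,238)):
    X=tri([S,T],[f(*s),f(*t)]);print(t,s,X.round(3),np.abs(proj(S,X)[0]-f(*s)).max().round(1))
E
```

```text
22.35
(270, 465) (300, 275) [0.526 0.257 0.133] 2.5
(270, 465) (320, 375) [0.547 0.283 0.031] 1.1
(270, 465) (338, 238) [0.533 0.239 0.164] 3.8
(265, 505) (300, 275) [0.504 0.25  0.14 ] 2.7
(265, 505) (320, 375) [0.523 0.275 0.04 ] 4.2
(265, 505) (338, 238) [0.511 0.232 0.172] 9.0
(300, 425) (300, 275) [0.541 0.246 0.133] 10.0
(300, 425) (320, 375) [0.563 0.27  0.031] 8.7
(300, 425) (338, 238) [0.549 0.229 0.163] 3.6
```

View pics/scene10.png

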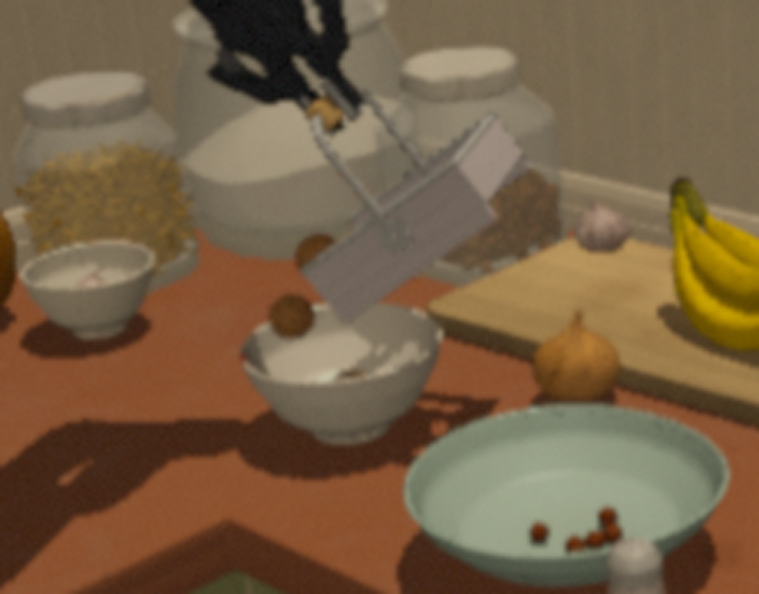

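View pics/top10.png

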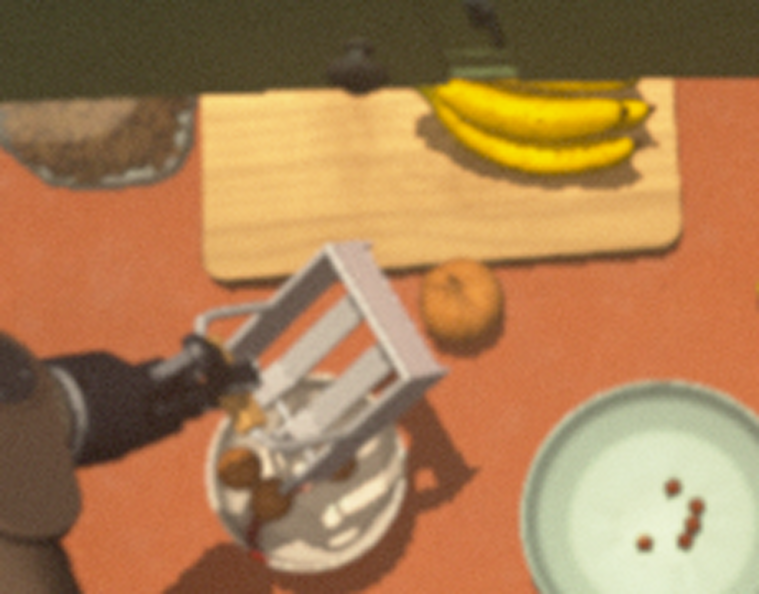

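```bash
python3 -m crank '[[0,0,0,0,0,0,0],[0,0,0,0,0,0,0],[0,0,0,0,0,0,0],[0,0,0,0,0,0,0],[0,0,0,0,0,0,0]]'
python3 - <<'E'
from h import *
from plant import imaging,telemetry
S=imaging.read_camera("scene");T=imaging.read_camera("top")
b=[cv2.resize(p["pixels"][:,:,::-1][110:290,110:340],None,fx=1.7,fy=1.7*1.6,interpolation=cv2.INTER_CUBIC) for p in (S,T)]
cv2.imwrite("pics/b11.png",np.hstack(b))
E
```

```text
time: 22.85
eef_pos: [0.5723, 0.2425, 0.2471]
tcp_rot: [0.921, 0.247, 0.078, 0.29]
contact_force: [0.1, 0.4, -2.8]
opening: 0.176
```

View pics/b11.png

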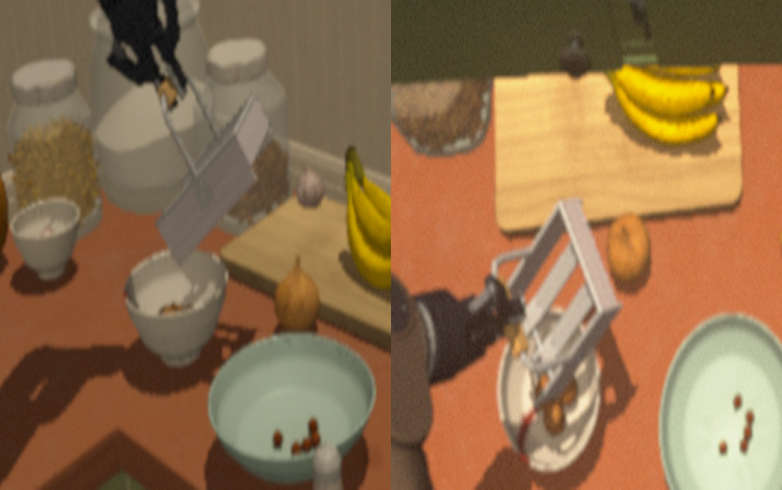

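All three walnuts appear to be in the white bowl. I'll raise slightly, level the sieve and check.

```bash
python3 - <<'E'
from h import *
to((.567,.252,.28),-60,0)
E
```

```text
t 22.95 q [ 0.47  0.19  1.74 -0.65  1.24  1.74] open 0.175 F [ 0.2  0.4 -3.4] grip now [0.5669 0.2518 0.2624]
shift [ 0.001 -0.005 -0.119] turn [ 0.389 -0.     0.001]
```

```bash
python3 -m crank '[[0,0.02,-0.03,0.02,0,0,0],[0,0.03,-0.06,0.05,0,0,0],[0,0.03,-0.09,0.09,0,0,0],[0,0.03,-0.11,0.14,0,0,0],[0,0.02,-0.12,0.19,0,0,0],[0,0.01,-0.12,0.24,0,0,0],[0,0,-0.12,0.29,0,0,0],[0,0,-0.12,0.33,0,0,0],[0,-0.005,-0.119,0.36,0,0,0],[0,-0.005,-0.119,0.38,0,0,0],[0,-0.005,-0.119,0.389,0,0,0],[0,-0.005,-0.119,0.389,0,0,0]]'
python3 - <<'E'
from h import *
from plant import imaging,telemetry
to((.575,-.3,.28),-7.6,0)
S=imaging.read_camera("scene");T=imaging.read_camera("top")
for n,p in (("scene",S),("top",T)):
    a=p["pixels"][:,:,::-1][110:290,110:340]; cv2.imwrite(f"pics/{n}12.png",cv2.resize(a,None,fx=3.3,fy=3.3,interpolation=cv2.INTER_CUBIC))
E
```

```text
time: 24.15
eef_pos: [0.567, 0.2513, 0.2612]
tcp_rot: [0.966, 0.259, -0.0, 0.001]
contact_force: [0.0, -0.8, -3.8]
opening: 0.175
t 24.15 q [ 0.25  0.15  1.69 -0.    1.31  1.3 ] open 0.175 F [ 0.  -0.8 -3.8] grip now [0.567  0.2513 0.2799]
shift [-1.794  3.208  0.004] turn [ 0.001  0.001 -0.582]
```

View pics/scene12.png

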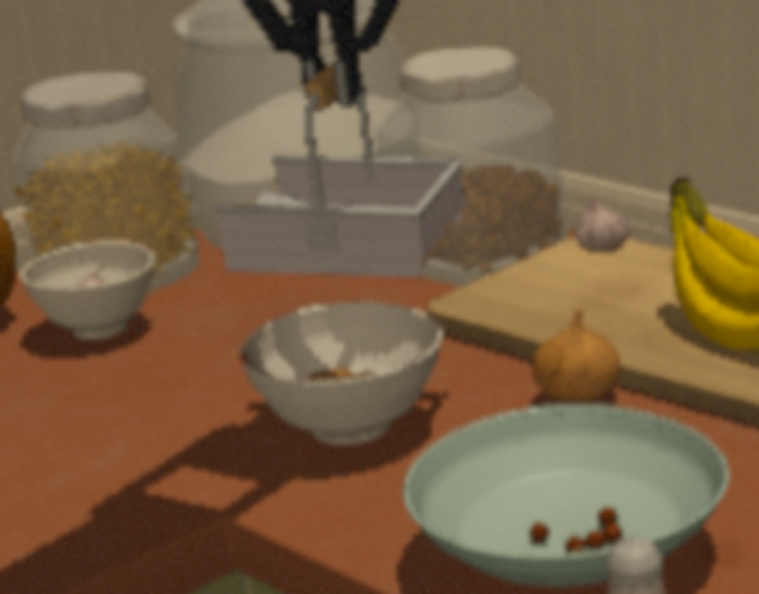

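View pics/top12.png

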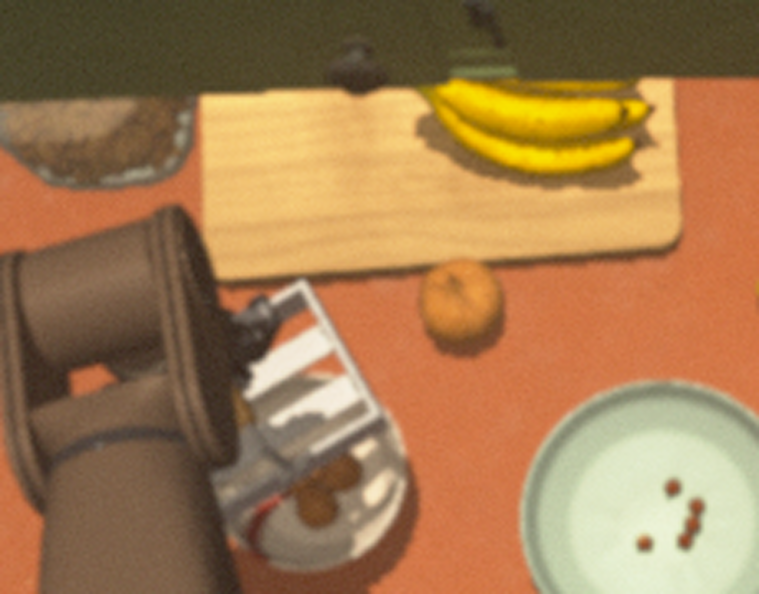

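```bash
python3 -m crank '[[-0.02,0.04,0,0,0,-0.03,0],[-0.06,0.11,0,0,0,-0.08,0],[-0.12,0.21,0,0,0,-0.14,0],[-0.18,0.32,0,0,0,-0.2,0],[-0.24,0.43,0,0,0,-0.26,0],[-0.3,0.54,0,0,0,-0.32,0],[-0.37,0.65,0,0,0,-0.38,0],[-0.43,0.76,0,0,0,-0.44,0],[-0.48,0.85,0,0,0,-0.5,0],[-0.52,0.91,0,0,0,-0.55,0],[-0.54,0.94,0,0,0,-0.58,0],[-0.55,0.95,0,0,0,-0.582,0]]'
python3 -c "
from h import *
to((.575,-.3,.28),-7.6,0)"
```

```text
time: 25.45
eef_pos: [0.5667, 0.0869, 0.2614]
tcp_rot: [0.752, 0.659, -0.0, 0.0]
contact_force: [-0.9, 0.9, -3.0]
opening: 0.17
t 25.45 q [-0.02  0.04  1.8  -0.    1.3   0.11] open 0.17 F [-0.9  0.9 -3. ] grip now [0.5667 0.0869 0.2801]
shift [-2.55   0.393  0.003] turn [0.    0.001 0.001]
```

```bash
python3 -m crank '[[-0.05,0.01,0,0,0,0,0],[-0.15,0.02,0,0,0,0,0],[-0.3,0.04,0,0,0,0,0],[-0.48,0.06,0,0,0,0,0],[-0.65,0.09,0,0,0,0,0],[-0.79,0.11,0,0,0,0,0],[-0.88,0.13,0,0,0,0,0],[-0.93,0.14,0,0,0,0,0],[-0.95,0.145,0,0,0,0,0]]'
python3 -m crank '[[-0.05,0.01,0,0,0,0,0],[-0.15,0.02,0,0,0,0,0],[-0.3,0.04,0,0,0,0,0],[-0.48,0.06,0,0,0,0,0],[-0.65,0.09,0,0,0,0,0],[-0.79,0.11,0,0,0,0,0],[-0.88,0.13,0,0,0,0,0],[-0.93,0.14,0,0,0,0,0],[-0.95,0.145,0,0,0,0,0]]'
python3 -m crank '[[-0.04,0.01,0,0,0,0,0],[-0.14,0.02,0,0,0,0,0],[-0.28,0.04,0,0,0,0,0],[-0.42,0.06,0,0,0,0,0],[-0.54,0.08,0,0,0,0,0],[-0.61,0.095,0,0,0,0,0],[-0.64,0.1,0,0,0,0,0],[-0.65,0.1,0,0,0,0,0],[-0.65,0.1,0,0,0,0,0]]'
python3 - <<'E'
from h import *
from plant import imaging
to((.575,-.3,.1365),-7.6,0)
S=imaging.read_camera("scene");T=imaging.read_camera("top")
b=[cv2.resize(p["pixels"][:,:,::-1][130:350,u:u+200],None,fx=1.95,fy=1.95*1.2,interpolation=cv2.INTER_CUBIC) for p,u in ((S,340),(T,330))]
cv2.imwrite("pics/b13.png",np.hstack(b))
E
```

```text
time: 26.35
eef_pos: [0.5697, -0.0575, 0.2612]
tcp_rot: [0.752, 0.659, 0.0, -0.0]
contact_force: [0.3, -0.1, -3.7]
opening: 0.177
time: 27.25
eef_pos: [0.5725, -0.2015, 0.2611]
tcp_rot: [0.752, 0.659, 0.0, -0.0]
contact_force: [-0.4, -0.3, -2.6]
opening: 0.175
time: 28.15
eef_pos: [0.5746, -0.2994, 0.2611]
tcp_rot: [0.752, 0.659, 0.0, -0.0]
contact_force: [-0.8, 0.8, -3.5]
opening: 0.174
t 28.15 q [-0.64  0.21  1.62  0.    1.32 -0.51] open 0.174 F [-0.8  0.8 -3.5] grip now [ 0.5746 -0.2994  0.2798]
shift [-0.004  0.004  0.955] turn [-0.    -0.     0.001]
```

View pics/b13.png

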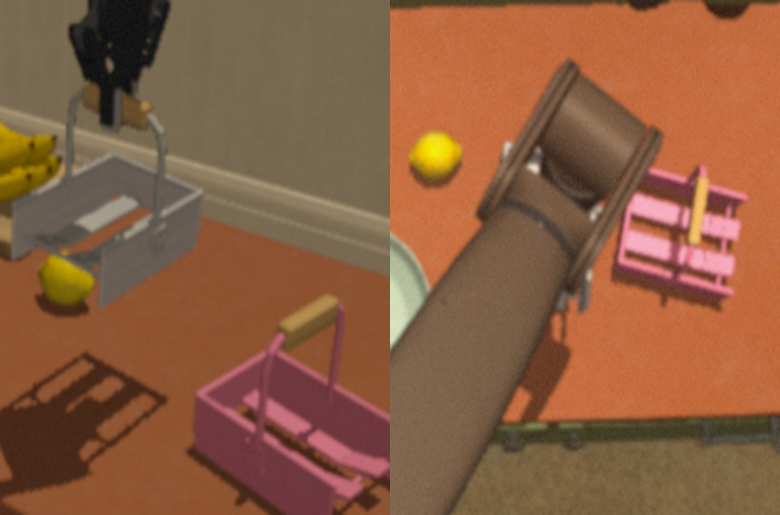

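```bash
python3 -m crank '[[0,0,0.05,0,0,0,0],[0,0,0.15,0,0,0,0],[0,0,0.27,0,0,0,0],[0,0,0.4,0,0,0,0],[0,0,0.53,0,0,0,0],[0,0,0.65,0,0,0,0],[0,0,0.75,0,0,0,0],[0,0,0.83,0,0,0,0],[0,0,0.89,0,0,0,0],[0,0,0.92,0,0,0,0],[0,0,0.935,0,0,0,0],[0,0,0.935,0,0,0,0]]'
python3 -m crank '[[0,0,0.007,0,0,0,0],[0,0,0.014,0,0,0,0],[0,0,0.02,0,0,0,0],[0,0,0.02,0,0,0,0]]'
```

```text
time: 29.45
eef_pos: [0.5748, -0.2998, 0.1214]
tcp_rot: [0.752, 0.659, 0.0, 0.0]
contact_force: [-0.6, -0.3, -3.0]
opening: 0.175
time: 29.85
eef_pos: [0.5749, -0.2998, 0.119]
tcp_rot: [0.752, 0.659, 0.0, 0.0]
contact_force: [-1.2, 1.6, 0.4]
opening: 0.179
```

```bash
python3 -m crank '[[0,0,0.005,0,0,0,0],[0,0,0.008,0,0,0,0],[0,0,0.008,0,0,0,0]]'
```

```text
time: 30.15
eef_pos: [0.575, -0.2997, 0.1189]
tcp_rot: [0.752, 0.659, 0.0, 0.0]
contact_force: [-3.5, 3.2, 6.0]
opening: 0.176
```

Seated, with a 6 N upward reaction. Now I open slowly and retreat straight up.

```bash
python3 -m crank '[[0,0,0,0,0,0,0.2],[0,0,0,0,0,0,0.25],[0,0,0,0,0,0,0.35],[0,0,0,0,0,0,0.5],[0,0,0,0,0,0,0.7],[0,0,0,0,0,0,0.9],[0,0,0,0,0,0,1],[0,0,0,0,0,0,1],[0,0,0,0,0,0,1]]'
python3 -m crank '[[0,0,-0.05,0,0,0,1],[0,0,-0.15,0,0,0,1],[0,0,-0.3,0,0,0,1],[0,0,-0.5,0,0,0,1],[0,0,-0.7,0,0,0,1],[0,0,-0.85,0,0,0,1],[0,0,-0.95,0,0,0,1],[0,0,-1,0,0,0,1]]'
python3 -m crank '[[-0.2,-0.2,-0.1,0,0,0,1],[-0.4,-0.4,-0.2,0,0,0,1],[-0.6,-0.6,-0.2,0,0,0,1],[-0.8,-0.8,-0.2,0,0,0,1],[-0.9,-0.9,-0.2,0,0,0,1],[-0.95,-0.95,-0.2,0,0,0,1],[-0.95,-0.95,-0.2,0,0,0,1]]'
python3 - <<'E'
from h import *
from plant import imaging
S=imaging.read_camera("scene");T=imaging.read_camera("top")
for n,p in (("scene",S),("top",T)): cv2.imwrite(f"pics/{n}14.png",p["pixels"][:,:,::-1])
E
```

```text
time: 31.05
eef_pos: [0.5746, -0.2996, 0.1168]
tcp_rot: [0.752, 0.659, 0.0, 0.0]
contact_force: [0.2, -0.4, -0.0]
opening: 1.004
time: 31.85
eef_pos: [0.5752, -0.3001, 0.27]
tcp_rot: [0.752, 0.659, 0.0, 0.002]
contact_force: [-0.6, 0.3, 0.1]
opening: 1.002
time: 32.55
eef_pos: [0.4138, -0.4226, 0.2961]
tcp_rot: [0.753, 0.658, 0.0, -0.001]
contact_force: [1.0, -0.2, 0.0]
opening: 0.999
```

View pics/scene14.png

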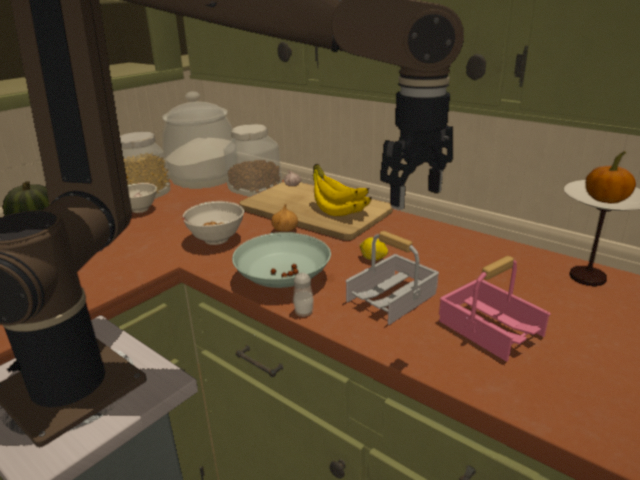

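View pics/top14.png

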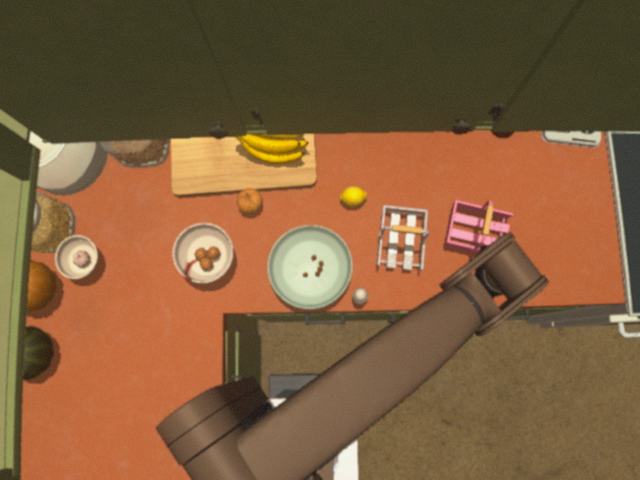

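Everything is in place. The three walnuts are in the white bowl (top near 207,258), the five hazelnuts are in the green bowl (top near 315,268), and the empty sieve stands upright at (404,238). The bowls and bystanders sit at the same pixels as at the start.

```bash
python3 -m crank '[[0,0,0,0,0,0,1],[0,0,0,0,0,0,1]]'; python3 -c "
from plant import ticket
print(ticket.sign_off())"
```

```text
time: 32.85
eef_pos: [0.4155, -0.4214, 0.2967]
tcp_rot: [0.752, 0.66, 0.0, -0.0]
contact_force: [-0.7, 0.3, -0.4]
opening: 0.996
the job is handed in; nothing more can be done
None
```

The job is done and handed in at 32.9 s. I shook the grey sieve level over the green bowl, poured the walnuts into the white striped bowl, and set the empty sieve upright near its starting spot before letting go.

- **Final check:** both cameras showed five hazelnuts in the green bowl. The top view showed three walnuts in the white bowl and an empty sieve. The bowls, salt, lemon, onion and pink look-alike looked unmoved, and the robot was touching nothing.
- **Differed from the description:** the walnuts rolled out by about 35° of tip, earlier than the 40–48° given, but all three landed in the bowl.
- **Extra tip:** before the pour I tipped the sieve about 7° and back to measure the arm. It was over the white bowl, and the picture right after showed all five hazelnuts in the green bowl.

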